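# Wedge up the tilt stage and hold it

## Robot

A 7-joint arm with a two-finger parallel gripper is mounted at the origin on a cart in front of the work surface, level with it; the furniture and walls round the work are solid. World frame = base frame: x ahead of the robot, y to its left, z up, the work surface at z = 0. Lengths are in mm, angles in rad, forces in N, time in s.
With the tool pointing down it reaches from about 400 to 875 mm from the base axis. Payload 4.4 kg.
Tool frame: the origin (TCP) lies midway between the tips of the shut fingers; the grasp point (between the pads) lies 19 mm behind it; z points along the fingers, y is the line along which they close (so a half turn about z gives the same grasp; the last joint's range is limited). The gripper opens to 85 mm and grips with 20 to 120 N. Pads are 22 mm wide; open, the fingers measure 114 mm over their backs; the gripper's body (76 mm by 85 mm) begins 54 mm behind the grasp point. The pads swing forward as they close: fully open they stand 13 mm farther back than shut.
Start: joints at [-1.219, 0.628, 0.038, 1.517, -0.027, 0.996, -0.02], TCP at [263.717, 594.114, 231.313] pointing down, gripper open.
Joint ranges: [-3.06, 3.06], [-0.37, 2.12], [-1.25, 1.32], [0.18, 2.47], [-1.1, 4.24], [0.23, 1.98], [-2.94, 2.94]. Speed limits (rad/s): [2.57, 2.57, 3.14, 3.14, 3.14, 3.14, 3.14].

## Interface

Orientations are given as [roll, pitch, yaw] about the fixed x, y, z axes, in that order (R = Rz(yaw) Ry(pitch) Rx(roll)).
In Python, from cell import ctrl gives the robot as it stands. The module is installed in compiled form; this text tells all that it offers.
- The arm moves only by the tool step_arm, never from a script. Its argument "commands" is one flat list of numbers, 7 for each row, row after row: the shift along the tool's x, y, z in cm, then the turn, a rotation vector about the tool's x, y, z in rad, then the opening, from 0 (shut) to 1 (fully open). A call has 1 to 10 rows; each row is the pose to reach, as a shift and turn from the pose commanded when the call began, along the tool's axes at that moment; what a row does not reach only later rows make up. A row lasts 1/10 s, in which the tool goes at most 50 mm and 8.59 degrees, less where a joint would pass 70% of its speed; a pose out of reach is approached as far as the arm can. A call with a gripper value outside its range is refused whole. The fingers move at their own pace and stop on an object; the grip force is fixed at half the most. Time passes only in rows, so rows that repeat a pose let the fingers close. It gives the time, the measured TCP pose, the force, the opening and the grip force at its end, in the units of the state.
- ctrl.read_state(): the state, without advancing time (a new reading comes with each control period).
- ctrl.get_image(name): name is "scene" or "top" or "wrist"; returns a dict with "image" (420x560x3 uint8, red, green, blue), "range_z" (420x560 float32, mm along the optical axis (not along the pixel's ray), 0 where there is no reading), "vfov" (degrees; the focal length in pixels is half the picture's height over the tangent of half this angle, whatever the lens; pixels are square), "cx", "cy" (the principal point, pixels), "D" ([k1, k2, p1, p2, k3] as OpenCV has them; the pictures are not rectified), "world_to_cam" (4x4, takes a point from world to camera coordinates). Camera axes: x right, y down, z forward; pixel columns grow to the right and rows downward; lengths in mm; the calibration is good to about 2 mm. A picture is of the moment at which its call begins.
- ctrl.finish_job(): hands the job in; it is judged then, once.
The state is a dict: "clock": time; "qpos": joint angles; "qd": joint speeds; "tau": joint torques, N m; "eef_pos": TCP position; "tool_rot": TCP orientation; "force": force on the tool from outside, world axes, zero at the start; "torque": the same for the moment, N m; "width": finger opening in mm; "gripper_force": force on a finger pad.
Only numpy, scipy, OpenCV 4.12 (cv2) and the standard library are available. Lean on these libraries where they do the work, as an engineer would, in place of code of your own. Each camera call takes 0.05 s, during which the arm holds its last target. There are 200 camera calls.

## Task

The hinged platform of the tilt stage must come up a little so that a colleague can fit its front levelling screws. Take the steel wedge by its block and, with the wedge flat on the bench, slide it thin end first under the middle of the platform's free front edge until the platform just lifts off its two rest pads: a gap of about 4 mm at the front edge, and never more than 8 mm. Finish while holding: keep the wedge gripped under the platform so that the wedge alone carries it, keep the gripper off the stage, and leave the beaker standing where it is on the platform.

Things in the scene. Friction and masses are not known exactly. Their poses are not given: they have to be found in the camera images.
- wedge: Loose steel wedge, 130 x 30 x 38, about 260 g, flat on the bench. Origin: centre of its underside; x points from the block to the thin end, z up. Block to grip (fluted sides): x -65 to -25, 30 wide, 38 high. Flat neck 24 high from x -25 to -10. Then a straight ramp from 24 high at x -10 down to 4 high at the thin end at x +65 (20 mm over 75 mm, so 3.75 mm of push gives 1 mm of height).
- wedge_tip (a point): Middle of the wedge's thin end, on its underside (wedge x +65); axes as the wedge's.
- stage: Tilt stage fixed to the bench: aluminium U-shaped base 165 x 130 with a hinged platform on top. Origin: on the bench under its middle; x points from the free front edge (x -80) to the hinge, the way to push the wedge; z up. Between its side rails (20 wide, at y +/-55) lies bare bench, 90 wide, back to x +60. A rubber rest pad on each rail near the front, top 14 above the bench.
- front_edge (a point): Middle of the lower front edge of the platform (platform 126 wide, 8 thick), at stage x -80, y 0. Its height is 14 mm when the platform rests on its pads and rises as the platform lifts; the gap at the front edge is this height minus 14 mm.
- platform (a joint): Hinge of the platform in rad: 0 when it rests on the pads, growing as the front edge rises. The hinge line is 143 mm behind the front edge, so 0.028 is a 4 mm gap. No spring: it falls back by its own weight (about 0.5 kg, some 3 N at the front edge).
- beaker: Small glass beaker, 47 wide, 56 high, about 40 g, standing loose on the platform near its middle (rim about 78 above the bench). Origin: centre of its underside, z up.
Things that resemble listed ones, but are neither listed nor needed, are in the scene too. There is more than one size of the beaker; the job needs the middle-sized.

How it is judged:
By the outcome, as a careful person would: the job done as asked, in the order asked, and still so for the second after the job is handed in, while the arm keeps its last pose, push and grip.
It also fails if it takes over 32 s, if anything falls off the work surface, if the arm or the gripper's body presses on something with over 40 N, if the wrist force passes 120 N, or if a joint passes its speed limit or range.

## Working session

There is one attempt and no reset: what is moved stays moved. The work goes in short steps, Python scripts to look and compute and a tool call to move; the robot and the scene stay as the last step left them, time stands still between calls to the robot, and variables do not carry over. Pictures are saved under pics/ and viewed, at most 10 in all, crops included, and the job is handed in when it is done.

Besides the shell and the picture viewer there is one more tool, called after ">>>" by a JSON object that holds its "name" and its "arguments", one argument or row to a line. step_arm: Moves the arm, as the interface text tells. Its arguments: {"type":"object","properties":{"commands":{"type":"array"}},"required":["commands"]}

```bash
mkdir -p pics; cat > h.py <<'E'
import numpy as np, cv2
from cell import ctrl
def grab(n):
    d=ctrl.get_image(n); h,w=d['image'].shape[:2]
    f=h/2/np.tan(np.radians(d['vfov'])/2)
    d['K']=np.array([[f,0,d['cx']],[0,f,d['cy']],[0,0,1.]]); d['D']=np.array(d['D'],float); d['T']=np.array(d['world_to_cam'])
    return d
def save(d,n,crop=None,s=1):
    im=d['image'][:,:,::-1]
    if crop: x0,y0,x1,y1=crop; im=im[y0:y1,x0:x1]
    cv2.imwrite('pics/'+n,cv2.resize(im,None,fx=s,fy=s,interpolation=cv2.INTER_CUBIC))
def plane(d,uv,z):
    p=cv2.undistortPoints(np.array(uv,float).reshape(-1,1,2),d['K'],d['D']).reshape(-1,2)
    R=d['T'][:3,:3]; c=-R.T@d['T'][:3,3]
    r=np.c_[p,np.ones(len(p))]@R
    return c+r*((z-c[2])/r[:,2])[:,None]
def cloud(d):
    z=d['range_z']; h,w=z.shape
    uv=np.stack(np.meshgrid(np.arange(w),np.arange(h)),-1).reshape(-1,1,2).astype(float)
    p=cv2.undistortPoints(uv,d['K'],d['D']).reshape(-1,2)
    P=np.c_[p,np.ones(len(p))]*z.reshape(-1,1)
    W=(P-d['T'][:3,3])@d['T'][:3,:3]
    W[z.reshape(-1)==0]=np.nan
    return W.reshape(h,w,3)
E
python3 - <<'E'
from h import *
a=grab('top');b=grab('scene');save(a,'top.png',s=1.4);save(b,'scene.png',s=1.4)
s=ctrl.read_state();print(s)
E
```

```text
{'clock': 0.1, 'qpos': array([-1.21877576,  0.62923755,  0.03845152,  1.51825038, -0.02700534,
        0.99628179, -0.01999347]), 'qd': array([ 0.00028688, -0.002229  ,  0.00100404, -0.00268275,  0.00019795,
        0.00067712,  0.00044008]), 'tau': array([ 3.36898942e-03, -5.64525926e+01,  1.23069808e+00, -1.93972671e+01,
        1.13268133e-02,  5.37295447e-03,  2.84065518e-07]), 'eef_pos': array([263.50365148, 593.59996609, 230.49721416]), 'tool_rot': array([-3.13993370e+00,  1.47293414e-05,  2.72377065e+00]), 'force': array([ 0.57508849, -0.79420904, -0.36389756]), 'torque': array([ 0.03643471,  0.03396343, -0.02449469]), 'gripper_force': 0.0, 'width': 85.46541784984836}
```

View pics/top.png

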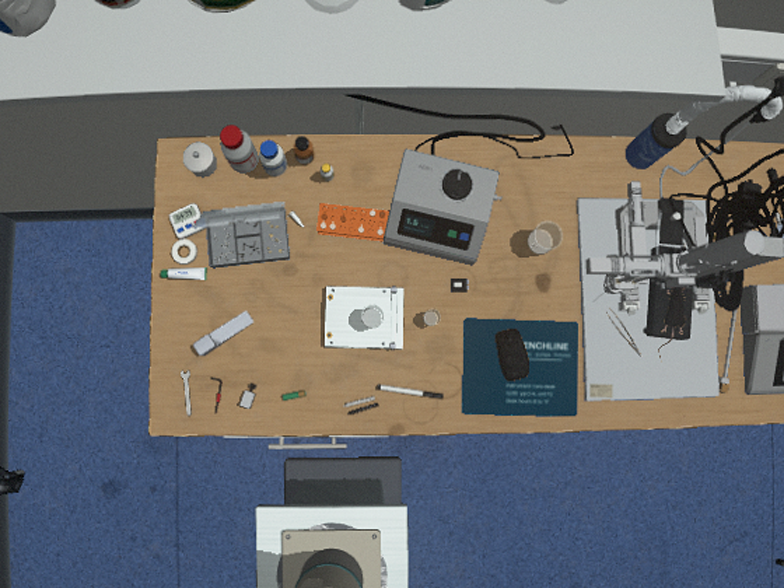

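View pics/scene.png

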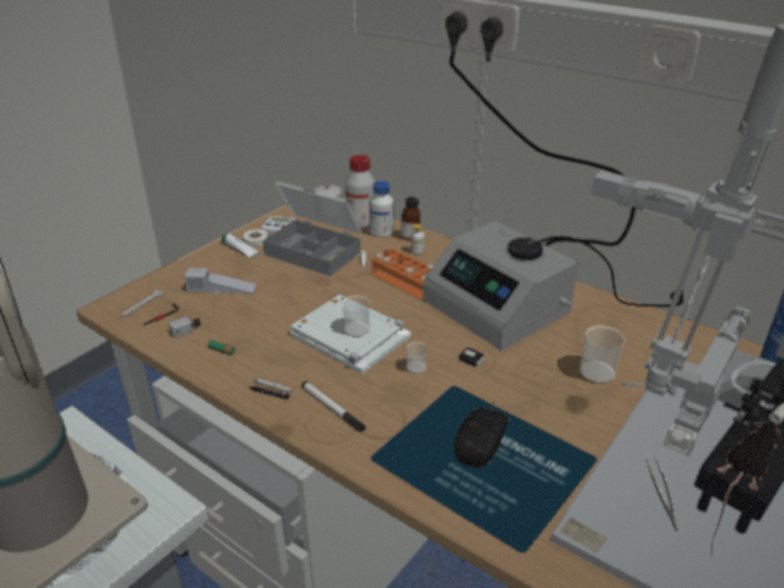

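The top view shows the wedge at (223,333), with its block at the lower left (205,345) and its thin end at (250,317). The stage with the beaker is at (364,317). Things that could be mistaken:
- For the wedge: the binder clip or metal block at (247,396), and the grey tray at (248,235).
- For the beaker: the small one at (430,318) and the large one at (541,238). The middle-sized one stands on the stage at (370,317).

I'll check the choice in one close crop.

```bash
python3 - <<'E'
from h import *
a=grab('top');save(a,'crop.png',(125,190,325,300),4)
W=cloud(a); hsv=cv2.cvtColor(a['image'],cv2.COLOR_RGB2HSV)
m=((hsv[...,1]<60)&(hsv[...,2]>90)).astype(np.uint8)
for box in [(125,215,190,260),(222,195,300,260)]:
    x0,y0,x1,y1=box; mm=np.zeros_like(m); mm[y0:y1,x0:x1]=m[y0:y1,x0:x1]
    cs,_=cv2.findContours(mm,cv2.RETR_EXTERNAL,cv2.CHAIN_APPROX_NONE)
    c=max(cs,key=cv2.contourArea); r=cv2.minAreaRect(c); bp=cv2.boxPoints(r); print(r,bp.round(1).tolist())
    for z in (0,22,38): print(z,plane(a,bp,z).round(0)[:,:2].tolist())
for u,v in [(145,248),(150,244),(160,238),(170,231),(176,228),(240,215),(240,240),(280,215),(280,240),(235,226),(100,250),(200,280)]: print(u,v,W[v,u].round(0))
E
```

```text
((159.06651306152344, 237.92059326171875), (11.857705116271973, 46.44813537597656), 58.392494201660156) [[136.1999969482422, 245.0], [175.6999969482422, 220.6999969482422], [182.0, 230.8000030517578], [142.39999389648438, 255.10000610351562]]
0 [[493.0, 298.0], [565.0, 179.0], [535.0, 160.0], [463.0, 278.0]]
22 [[492.0, 292.0], [563.0, 175.0], [533.0, 156.0], [462.0, 273.0]]
38 [[491.0, 288.0], [562.0, 172.0], [532.0, 153.0], [462.0, 269.0]]
((260.0, 226.5), (45.0, 56.0), 90.0) [[232.0, 204.0], [288.0, 204.0], [288.0, 249.0], [232.0, 249.0]]
0 [[614.0, 10.0], [613.0, -158.0], [478.0, -156.0], [480.0, 10.0]]
22 [[611.0, 8.0], [610.0, -157.0], [478.0, -155.0], [479.0, 9.0]]
38 [[609.0, 7.0], [608.0, -156.0], [477.0, -154.0], [478.0, 8.0]]
145 248 [483. 262.  37.]
150 244 [495. 249.  31.]
160 238 [512. 221.  23.]
170 231 [534. 194.   8.]
176 228 [543. 177.   5.]
240 215 [579. -15.  17.]
240 240 [505. -15.  22.]
280 215 [ 578. -133.   23.]
280 240 [ 504. -132.   20.]
235 226 [546.  -0.  22.]
100 250 [ 505.  663. -746.]
200 280 [389. 104.   6.]
```

View pics/crop.png

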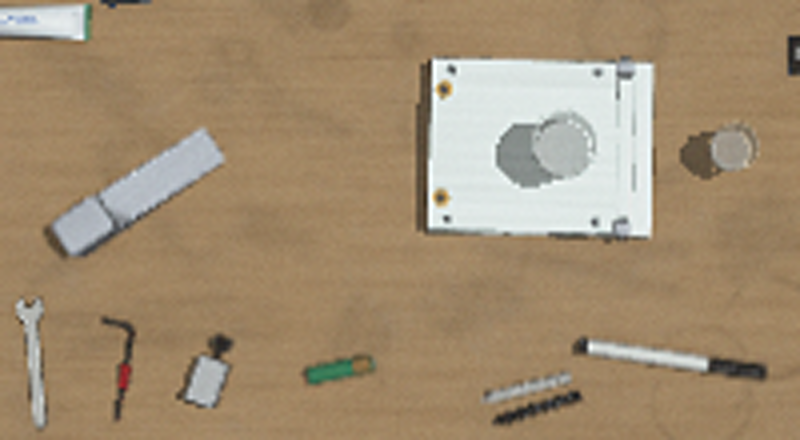

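The crop confirms the steel wedge: its block is at the left end (85,225) and its thin tip at (212,145). The stage's free front edge is on its left side (430,148), with the hinge on the right (625,148). The beaker on the platform, at (565,145), is the middle-sized one. Next I'll work out the move to a point above the block.

```bash
cat >> h.py <<'E'
from scipy.spatial.transform import Rotation as Ro
def rel(pos,yaw):
    s=ctrl.read_state(); R=Ro.from_euler('xyz',s['tool_rot'])
    d=R.inv().apply(np.array(pos)-s['eef_pos'])/10
    t=(R.inv()*Ro.from_euler('xyz',[np.pi,0,yaw])).as_rotvec()
    print('now',s['eef_pos'].round(1),s['tool_rot'].round(3),'F',s['force'].round(1),'w',s['width'],'t',s['clock'])
    print('cmd',d.round(2),t.round(3))
E
python3 -c "
from h import *
rel([500,250,170],np.radians(121.4))"
```

```text
now [263.5 593.7 230.6] [-3.14  -0.     2.724] F [ 0.3  0.5 -0.1] w 85.39476452588637 t 0.15
cmd [-35.56 -21.81   6.09] [-0.001  0.     0.605]
```

>>> {"name": "step_arm", "arguments": {
  "commands": [-35.5,-21.8,6,0,0,0.605,1,-35.5,-21.8,6,0,0,0.605,1,-35.5,-21.8,6,0,0,0.605,1,-35.5,-21.8,6,0,0,0.605,1,-35.5,-21.8,6,0,0,0.605,1,-35.5,-21.8,6,0,0,0.605,1,-35.5,-21.8,6,0,0,0.605,1,-35.5,-21.8,6,0,0,0.605,1,-35.5,-21.8,6,0,0,0.605,1,-35.5,-21.8,6,0,0,0.605,1]
}}

```text
clock: 1.15
eef_pos: [501.9, 245.9, 170.8]
tool_rot: [-3.141, 0.003, 2.111]
force: [0.8, -0.6, 0.2]
width: 85.5
gripper_force: 0.0
```

```bash
python3 - <<'E'
from h import *
rel([500,250,170],np.radians(121.4))
d=grab('wrist');save(d,'w1.png',s=1.4)
W=cloud(d);np.save('w1.npy',W);hsv=cv2.cvtColor(d['image'],cv2.COLOR_RGB2HSV)
m=((hsv[...,1]<60)&(W[...,2]>-10)&(W[...,2]<45)).astype(np.uint8)
cs,_=cv2.findContours(m,cv2.RETR_EXTERNAL,cv2.CHAIN_APPROX_NONE)
for c in sorted(cs,key=cv2.contourArea)[-4:]:
    r=cv2.minAreaRect(c);bp=cv2.boxPoints(r);print(cv2.contourArea(c),r,[plane(d,bp,z)[:,:2].round(0).tolist() for z in(0,38)])
E
```

```text
now [501.9 245.9 170.8] [-3.141e+00  3.000e-03  2.111e+00] F [ 0.8 -0.6  0.2] w 85.45035246921323 t 1.15
cmd [0.44 0.05 0.08] [-0.001  0.003 -0.008]
1509.5 ((421.9404602050781, 209.84042358398438), (22.25862693786621, 75.61270141601562), 41.78451156616211) [[[631.0, 272.0], [639.0, 353.0], [666.0, 350.0], [659.0, 267.0]], [[611.0, 276.0], [618.0, 348.0], [641.0, 345.0], [635.0, 272.0]]]
2413.5 ((436.35284423828125, 290.90350341796875), (106.67328643798828, 35.17863464355469), 24.50740623474121) [[[665.0, 210.0], [655.0, 253.0], [799.0, 268.0], [816.0, 223.0]], [[641.0, 222.0], [631.0, 260.0], [758.0, 273.0], [773.0, 233.0]]]
3135.0 ((279.6521301269531, 212.0424041748047), (112.10995483398438, 31.56057357788086), 87.1375961303711) [[[463.0, 269.0], [491.0, 288.0], [566.0, 179.0], [535.0, 157.0]], [[463.0, 274.0], [488.0, 290.0], [554.0, 194.0], [526.0, 176.0]]]
4981.0 ((476.8883972167969, 247.81838989257812), (104.73522186279297, 68.6501235961914), 27.847578048706055) [[[675.0, 264.0], [660.0, 341.0], [797.0, 354.0], [822.0, 272.0]], [[650.0, 270.0], [636.0, 337.0], [756.0, 348.0], [779.0, 277.0]]]
```

View pics/w1.png

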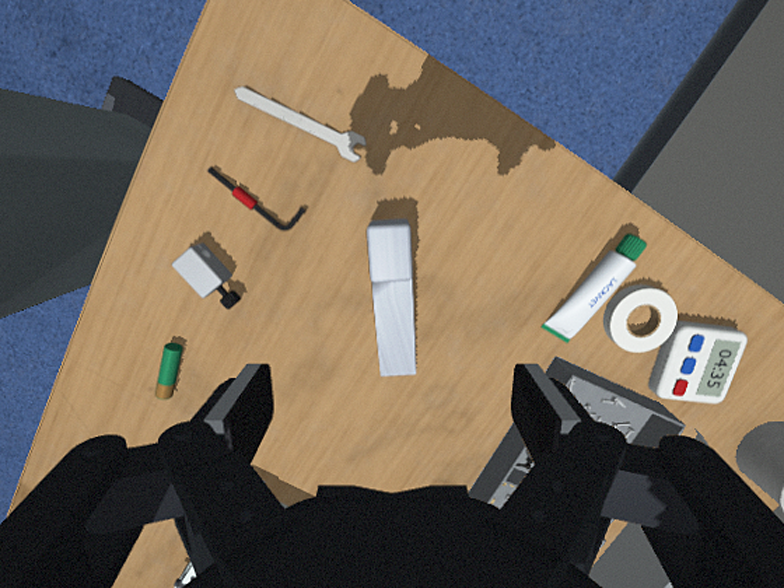

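The wedge is in full view from the wrist. Its block top has corners at (368,225), (408,221), (411,277) and (371,280), and its thin end runs (380,376)–(414,374).

```bash
python3 - <<'E'
from h import *
d=grab('wrist')
b=plane(d,np.array([(368,225),(408,221),(411,277),(371,280)])/1.4,38)
t=plane(d,np.array([(380,376),(414,374)])/1.4,3)
print(b.round(1)[:,:2].tolist(),t.round(1)[:,:2].tolist())
c=b.mean(0)[:2];tm=t.mean(0)[:2];v=tm-c;L=np.hypot(*v);print('blk',c,'tip',tm,'L',L,'(110)',np.degrees(np.arctan2(v[1],v[0])))
for z in (60,4): rel([*c,z],np.arctan2(v[1],v[0])+np.pi)
W=np.load('w1.npy');
for u,v in [(278,160),(280,180),(281,230),(282,255)]: print(W[v,u].round(1))
E
```

```text
[[464.7, 274.5], [486.3, 290.7], [508.5, 258.9], [485.7, 242.6]] [[537.6, 165.6], [561.2, 182.1]]
blk [486.32130722 266.70555115] tip [549.42733692 173.88313033] L 112.24247320729127 (110) -55.78987675345266
now [499.4 251.  171. ] [-3.141e+00 -1.000e-03  2.118e+00] F [-0.3 -0.2  0. ] w 85.50799963025578 t 1.25
cmd [ 2.01 -0.29 11.11] [-0.001 -0.001 -0.05 ]
now [499.4 251.  171. ] [-3.141e+00 -1.000e-03  2.118e+00] F [-0.3 -0.2  0. ] w 85.50799963025578 t 1.25
cmd [ 2.01 -0.29 16.71] [-0.001 -0.001 -0.05 ]
[478.5 279.   35. ]
[489.7 264.1  38.8]
[520.5 214.7  18.9]
[539.1 186.1   9.2]
```

>>> {"name": "step_arm", "arguments": {
  "commands": [2,-0.3,5,0,0,-0.05,1,2,-0.3,9,0,0,-0.05,1,2,-0.3,12,0,0,-0.05,1,2,-0.3,14,0,0,-0.05,1,2,-0.3,15.5,0,0,-0.05,1,2,-0.3,16.5,0,0,-0.05,1,2,-0.3,16.5,0,0,-0.05,1,2,-0.3,16.5,0,0,-0.05,1]
}}

```text
clock: 2.05
eef_pos: [487.1, 266.9, 6.9]
tool_rot: [3.14, -0.0, 2.169]
force: [0.6, 0.2, 0.2]
width: 85.3
gripper_force: 0.0
```

>>> {"name": "step_arm", "arguments": {
  "commands": [0,0,0,0,0,0,0,0,0,0,0,0,0,0,0,0,0,0,0,0,0,0,0,0,0,0,0,0,0,0,0,0,0,0,0,0,0,0,0,0,0,0,0,0,0,0,0,0,0,0,0,0,0,0,0,0]
}}

```text
clock: 2.85
eef_pos: [487.2, 266.5, 6.9]
tool_rot: [3.141, -0.0, 2.169]
force: [-0.5, 0.0, 5.6]
width: 29.5
gripper_force: 60.1
```

```bash
python3 - <<'E'
from h import *
d=grab('wrist');save(d,'w2.png',s=1.4)
rel([540,80,20],np.pi/2)
a=grab('top')
# platform front edge line & sides at subpixel: white mask
g=cv2.cvtColor(a['image'],cv2.COLOR_RGB2HSV); m=((g[...,1]<40)&(g[...,2]>140)).astype(np.uint8)
m[:, :222]=0;m[:,300:]=0;m[:195]=0;m[260:]=0
L=[(np.where(m[v])[0].min(),v) for v in range(210,245)]
P=plane(a,L,22)[:,:2];print('front',P[::8].round(1).tolist(),np.polyfit(P[:,0],P[:,1],1))
T=[(u,np.where(m[:,u])[0].min()) for u in range(236,285)];B=[(u,np.where(m[:,u])[0].max()) for u in range(236,285)]
for q in(T,B): q=plane(a,q,22)[:,:2];print(np.polyfit(q[:,1],q[:,0],1),q[::12].round(1).tolist())
E
```

```text
now [487.2 266.5   6.9] [ 3.141 -0.     2.169] F [ 0.3 -0.6  5.6] w 29.202318069635954 t 2.9
cmd [-18.39  -6.13  -1.32] [ 0.001 -0.     0.598]
front [[593.6, 5.5], [570.0, 5.5], [546.4, 8.5], [522.9, 8.5], [499.4, 8.6]] [-0.0390989  28.81604782]
[1.55371031e-02 6.08861078e+02] [[608.4, -3.4], [608.1, -38.8], [607.8, -74.2], [607.5, -109.6], [604.3, -144.9]]
[1.29929637e-02 4.83732313e+02] [[487.6, -3.1], [481.5, -38.1], [481.2, -73.2], [480.9, -108.3], [480.5, -143.4]]
```

View pics/w2.png

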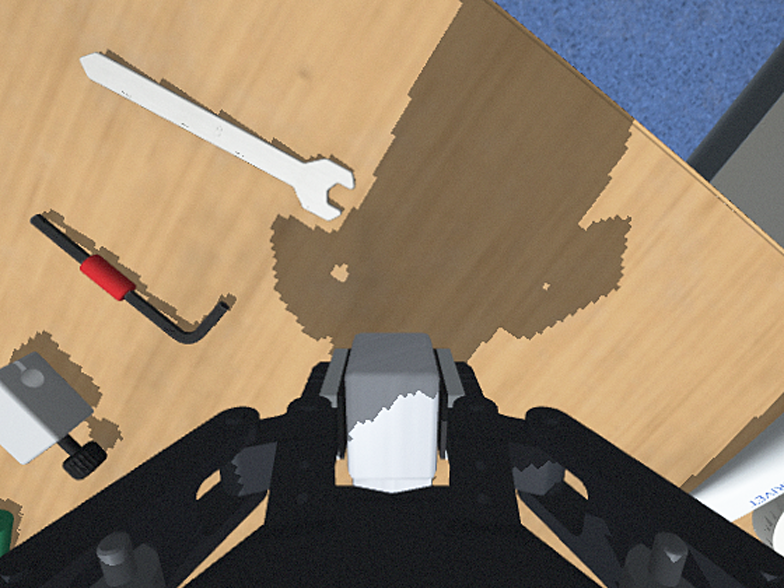

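The block is gripped squarely between the pads, around (392,430) in this picture. Next: lift slightly, turn to the stage's axis, and set the wedge down ahead of the front edge.

>>> {"name": "step_arm", "arguments": {
  "commands": [0,0,-0.5,0,0,0,0,0,0,-1.2,0,0,0,0,0,0,-1.2,0,0,0,0]
}}

```text
clock: 3.25
eef_pos: [487.1, 266.5, 19.0]
tool_rot: [3.141, 0.0, 2.169]
force: [0.2, 0.0, -2.7]
width: 29.4
gripper_force: 59.3
```

```bash
python3 -c "
from h import *
rel([549,142,18.5],1.55)"
```

```text
now [487.1 266.5  19. ] [3.141 0.    2.169] F [ 0.2  0.  -2.7] w 29.373437482239595 t 3.25
cmd [-13.78  -1.89   0.05] [ 0.001 -0.     0.619]
```

>>> {"name": "step_arm", "arguments": {
  "commands": [-1.5,-0.2,0,0,0,0.07,0,-3.5,-0.5,0,0,0,0.16,0,-5.5,-0.8,0,0,0,0.25,0,-7.5,-1.1,0,0,0,0.34,0,-9.5,-1.3,0,0,0,0.43,0,-11.5,-1.6,0,0,0,0.52,0,-13,-1.8,0,0,0,0.59,0,-13.8,-1.9,0,0,0,0.62,0,-13.8,-1.9,0,0,0,0.62,0,-13.8,-1.9,0,0,0,0.62,0]
}}

```text
clock: 4.25
eef_pos: [548.3, 142.6, 18.2]
tool_rot: [-3.141, -0.001, 1.55]
force: [-0.6, 0.1, -2.7]
width: 29.3
gripper_force: 59.3
```

>>> {"name": "step_arm", "arguments": {
  "commands": [0,0,0.6,0,0,0,0,0,0,1.0,0,0,0,0,0,0,1.2,0,0,0,0,0,0,1.2,0,0,0,0]
}}

```text
clock: 4.65
eef_pos: [548.0, 142.7, 6.9]
tool_rot: [-3.14, -0.001, 1.55]
force: [-2.5, 1.5, 7.1]
width: 29.4
gripper_force: 60.5
```

```bash
python3 - <<'E'
from h import *
rel([549,142,7],1.55)
a=grab('top');b=grab('scene');np.savez('t1.npz',W=cloud(a),V=cloud(b))
A=cv2.resize(a['image'][185:265,190:300],None,fx=5,fy=5,interpolation=cv2.INTER_CUBIC)
B=cv2.resize(b['image'][170:280,150:310],None,fx=400/110,fy=400/110,interpolation=cv2.INTER_CUBIC)[:, :]
cv2.imwrite('pics/t1.png',A[...,::-1]);cv2.imwrite('pics/s1.png',B[...,::-1])
E
```

```text
now [548.  142.7   6.9] [-3.14e+00 -1.00e-03  1.55e+00] F [-2.5  1.5  7.1] w 29.360657202339244 t 4.65
cmd [-0.07  0.1  -0.01] [-0.001 -0.001  0.   ]
```

View pics/t1.png

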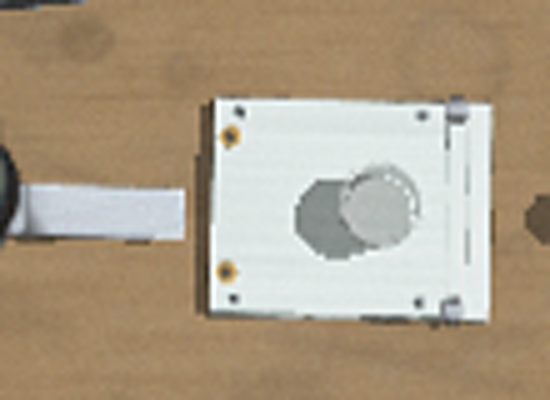

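View pics/s1.png

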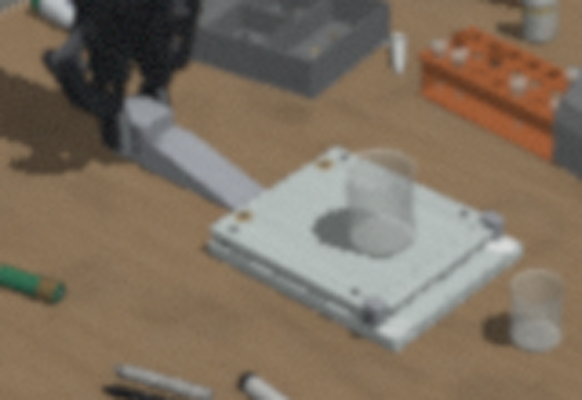

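Top crop: the wedge's thin end is at (184,187)–(183,240). The platform's front edge runs (217,98)–(210,314), so their middles are about 30 px apart. The tip sits slightly below the middle of the edge in the picture. Next: convert these to world positions.

```bash
python3 - <<'E'
from h import *
a=grab('top')
o=lambda l:[(190+(x+.5)/5-.5,185+(y+.5)/5-.5) for x,y in l]
t=plane(a,o([(184,187),(183,240)]),4)[:,:2]
p=plane(a,o([(216,98),(210,314),(490,103),(490,322)]),22)[:,:2]
print('tip',t.round(1).tolist(),t.mean(0),'plat',p.round(1).tolist(),'front mid',p[:2].mean(0))
W=np.load('t1.npz')['W']
q=W[207:245,234:284].reshape(-1,3);print('platform z med',np.nanmedian(q[:,2]),'near front',np.nanmedian(W[210:240,234:240,2]),'rear',np.nanmedian(W[210:240,272:277,2]))
fm=p[:2].mean(0); th=1.55+np.pi; ax=np.array([np.cos(th),np.sin(th)])
v=fm-t.mean(0);print('along',v@ax,'lateral(left of ax)',v@np.array([-ax[1],ax[0]]))
E
```

```text
tip [[560.0, 26.3], [528.4, 26.9]] [544.16157329  26.57927634] plat [[610.9, 6.0], [483.6, 9.8], [606.6, -155.6], [477.5, -153.9]] front mid [547.22970467   7.91455786]
platform z med 22.935436525190596 near front 22.517855198811546 rear 23.390201701541145
along 18.596881235095562 lateral(left of ax) 3.4555975483756654
```

>>> {"name": "step_arm", "arguments": {
  "commands": [-0.3,0.2,0,0,0,0,0,-0.8,0.3,0,0,0,0,0,-1.4,0.3,0,0,0,0,0,-2,0.3,0,0,0,0,0,-2.6,0.3,0,0,0,0,0,-3.2,0.3,0,0,0,0,0,-3.8,0.3,0,0,0,0,0,-4.4,0.3,0,0,0,0,0,-4.8,0.3,0,0,0,0,0,-4.8,0.3,0,0,0,0,0]
}}

```text
clock: 5.8
eef_pos: [551.4, 93.6, 6.9]
tool_rot: [3.14, -0.001, 1.549]
force: [0.1, 2.0, 5.5]
width: 29.4
gripper_force: 60.5
```

>>> {"name": "step_arm", "arguments": {
  "commands": [-0.1,0,0,0,0,0,0,-0.2,0,0,0,0,0,0,-0.2,0,0,0,0,0,0]
}}

```text
clock: 6.1
eef_pos: [551.4, 92.8, 6.9]
tool_rot: [3.14, -0.002, 1.55]
force: [0.7, 4.4, 6.1]
width: 29.3
gripper_force: 60.4
```

>>> {"name": "step_arm", "arguments": {
  "commands": [-0.1,0,0,0,0,0,0,-0.2,0,0,0,0,0,0,-0.2,0,0,0,0,0,0]
}}

```text
clock: 6.4
eef_pos: [551.4, 90.8, 6.9]
tool_rot: [3.14, -0.002, 1.55]
force: [-0.4, 4.1, 5.5]
width: 29.1
gripper_force: 60.5
```

>>> {"name": "step_arm", "arguments": {
  "commands": [-0.1,0,0,0,0,0,0,-0.2,0,0,0,0,0,0,-0.2,0,0,0,0,0,0]
}}

```text
clock: 6.7
eef_pos: [551.3, 88.9, 6.9]
tool_rot: [3.14, -0.002, 1.55]
force: [-0.6, 5.1, 5.4]
width: 29.1
gripper_force: 60.4
```

>>> {"name": "step_arm", "arguments": {
  "commands": [-0.1,0,0,0,0,0,0,-0.2,0,0,0,0,0,0,-0.2,0,0,0,0,0,0]
}}

```text
clock: 7.0
eef_pos: [551.3, 87.4, 6.9]
tool_rot: [3.14, -0.002, 1.55]
force: [-0.4, 5.2, 6.8]
width: 29.1
gripper_force: 60.4
```

>>> {"name": "step_arm", "arguments": {
  "commands": [-0.1,0,0,0,0,0,0,-0.2,0,0,0,0,0,0,-0.2,0,0,0,0,0,0]
}}

```text
clock: 7.3
eef_pos: [551.2, 86.7, 6.9]
tool_rot: [3.14, -0.004, 1.551]
force: [1.6, 7.3, 5.8]
width: 29.4
gripper_force: 60.4
```

>>> {"name": "step_arm", "arguments": {
  "commands": [-0.1,0,0,0,0,0,0,-0.2,0,0,0,0,0,0,-0.2,0,0,0,0,0,0]
}}

```text
clock: 7.6
eef_pos: [551.2, 84.8, 6.9]
tool_rot: [3.14, -0.004, 1.551]
force: [0.5, 7.8, 7.0]
width: 29.3
gripper_force: 60.4
```

>>> {"name": "step_arm", "arguments": {
  "commands": [-0.1,0,0,0,0,0,0,-0.2,0,0,0,0,0,0,-0.2,0,0,0,0,0,0]
}}

```text
clock: 7.9
eef_pos: [551.2, 82.8, 6.9]
tool_rot: [3.14, -0.004, 1.551]
force: [-0.1, 7.3, 6.6]
width: 29.1
gripper_force: 60.4
```

>>> {"name": "step_arm", "arguments": {
  "commands": [-0.1,0,0,0,0,0,0,-0.2,0,0,0,0,0,0,-0.2,0,0,0,0,0,0]
}}

```text
clock: 8.2
eef_pos: [551.1, 80.8, 6.9]
tool_rot: [3.14, -0.004, 1.551]
force: [-0.1, 7.4, 5.7]
width: 29.0
gripper_force: 60.4
```

```bash
cat > m.py <<'E'
from h import *
rel([551,72,6.9],1.55)
def tilt(W,n):
    # platform points in world, fit plane on top face, evaluate at front/hinge
    q=W.reshape(-1,3); k=(q[:,0]>490)&(q[:,0]<600)&(q[:,1]<3)&(q[:,1]>-118)&(q[:,2]>14)&(q[:,2]<38)
    # exclude beaker
    k&=~((np.abs(q[:,0]-545)<45)&(q[:,1]<-30)); q=q[k]
    for _ in range(3):
        c,*_r=np.linalg.lstsq(np.c_[q[:,:2]-[546,-20],np.ones(len(q))],q[:,2],rcond=None)
        r=q[:,2]-np.c_[q[:,:2]-[546,-20],np.ones(len(q))]@c; q=q[np.abs(r)<2.5*r.std()]
    return n,len(q),c.round(4),'front z',c[2]+c[1]*27,r.std()
o=np.load('t1.npz')
for n,k in(('top','W'),('scene','V')):
    d=grab(n); print(tilt(o[k],'before')); print(tilt(cloud(d),'now'))
    cv2.imwrite('pics/m_%s.png'%n,d['image'][...,::-1])
E
python3 m.py
```

```text
now [551.1  80.8   6.9] [ 3.14  -0.004  1.551] F [-0.1  7.4  5.7] w 29.049203026720146 t 8.2
cmd [-0.88  0.01 -0.  ] [ 0.002 -0.004  0.001]
('before', 641, array([-6.00000e-04,  1.00000e-03,  2.24902e+01]), 'front z', np.float64(22.517369781590993), np.float64(2.839135640361869))
('now', 633, array([3.10000e-03, 1.90000e-02, 2.40813e+01]), 'front z', np.float64(24.593249368780985), np.float64(2.9122586716853203))
('before', 453, array([8.00000e-04, 4.30000e-03, 2.30772e+01]), 'front z', np.float64(23.19408247596068), np.float64(1.2720433055084692))
('now', 458, array([3.30000e-03, 1.02000e-02, 2.44389e+01]), 'front z', np.float64(24.714321072297768), np.float64(1.3402729055050033))
```

>>> {"name": "step_arm", "arguments": {
  "commands": [-0.1,0,0,0,0,0,0,-0.2,0,0,0,0,0,0,-0.3,0,0,0,0,0,0,-0.4,0,0,0,0,0,0,-0.5,0,0,0,0,0,0,-0.6,0,0,0,0,0,0,-0.7,0,0,0,0,0,0,-0.8,0,0,0,0,0,0,-0.8,0,0,0,0,0,0,-0.8,0,0,0,0,0,0]
}}

```text
clock: 9.3
eef_pos: [551.0, 72.7, 6.9]
tool_rot: [3.14, -0.004, 1.551]
force: [-0.1, 7.7, 5.3]
width: 29.2
gripper_force: 60.4
```

```bash
python3 m.py; python3 - <<'E'
import cv2
A=cv2.resize(cv2.imread('pics/m_top.png')[185:265,190:300],None,fx=3.6,fy=3.6,interpolation=cv2.INTER_CUBIC)
B=cv2.resize(cv2.imread('pics/m_scene.png')[170:270,170:310],None,fx=2.88,fy=2.88,interpolation=cv2.INTER_CUBIC)
cv2.imwrite('pics/f.png',cv2.hconcat([A,B][:2]) if A.shape[0]==B.shape[0] else B)
E
```

```text
now [551.   72.7   6.9] [ 3.14  -0.004  1.551] F [-0.1  7.7  5.3] w 29.16788237097505 t 9.3
cmd [-0.07  0.    0.  ] [ 0.002 -0.004  0.001]
('before', 641, array([-6.00000e-04,  1.00000e-03,  2.24902e+01]), 'front z', np.float64(22.517369781590993), np.float64(2.839135640361869))
('now', 640, array([-4.50000e-03,  3.60000e-02,  2.58979e+01]), 'front z', np.float64(26.86922246886455), np.float64(2.823901049070268))
('before', 453, array([8.00000e-04, 4.30000e-03, 2.30772e+01]), 'front z', np.float64(23.19408247596068), np.float64(1.2720433055084692))
('now', 474, array([2.60000e-03, 2.56000e-02, 2.61725e+01]), 'front z', np.float64(26.864119589704025), np.float64(1.3553115002887))
```

View pics/f.png

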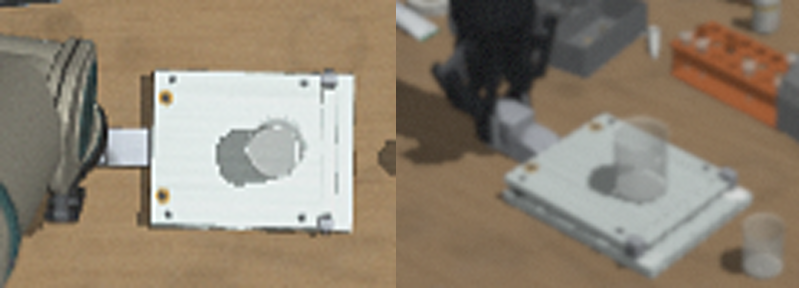

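The wedge is under the middle of the front edge: its neck is at (128,147), and the edge's middle at (151,150). The beaker still stands at (275,150), the gripper is clear of the stage, and both depth views and the push distance put the gap at about 4 mm.

```bash
python3 -c "
from cell import ctrl
print(ctrl.finish_job())"
```

```text
the job is handed in; nothing more can be done
None
```

The job is handed in: the gripped wedge holds the platform's front edge up by about 4 mm (two depth views gave 3.7 and 4.4 mm), the gripper is clear of the stage, and the beaker still stands on the platform.

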